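# Set a stop collar on the flat of a bench spindle

## Task

Feel with the fingers for the set-screw flat on the upright spindle shaft and turn the shaft until that flat faces the white index mark on its base. Then put the brass stop collar over the shaft with its red thumbscrew on the flat, pointing over the white mark, fully down on the shaft's shoulder, and finish still gripping the collar and pressing it lightly but clearly down on the shoulder, as for someone to tighten the screw. Do not disturb the two cast cones and the tape roll.

Things in the scene. Friction and masses are not known exactly. Their poses are not given: they have to be found in the camera images.
- block: fixed spindle unit: round blue base flange of 110 mm diameter, 12 mm thick, origin under its centre, z up. On it a grey bearing housing, 62 mm wide, up to z = 36 mm, then the spindle: dark shoulder of 32 mm diameter up to z = 52 mm, bright D shaft of 22 mm diameter up to z = 108 mm. The spindle turns about the block's z axis with 0.06 N m of friction, stays where left; its angle is not reported
- shaft_top (a point): top end of the shaft, on its axis, 108 mm above the bench; axes as the block's (it does not turn). The shaft has one flat down its whole length, 6.5 mm from the axis (17.5 mm from flat to opposite side); its top edge is chamfered 2.5 mm. At the start the flat faces 37 to 80 degrees counter-clockwise (from above) of the direction of the white mark (block's -x)
- index (a point): fixed point over the white index mark (stripe 20 x 6 mm on the base flange, 33 to 53 mm from the axis on the block's -x side), 34 mm from the spindle axis and 67 mm above the bench: where the middle of the thumbscrew's red head must be when the collar is home
- collar: loose brass stop collar, a ring of 48 mm outer diameter, 30 mm high, 0.12 to 0.2 kg, standing on the bench; origin at the centre of its underside, z up along the round 24.4 mm bore. A thumbscrew sticks out towards its -x. The collar passes down the shaft only with the screw on the flat; otherwise the screw's point stops on top of the shaft, 44 mm above home
- collar_centre (a point): centre of the collar, on the bore axis, half-way up (15 mm above its underside); axes as the collar's. Grip the collar across its y axis, clear of the screw. Jars up to 210 mm tall stand behind the middle of the bench: carry the collar over low things close to the robot, 0.3 m up
- screw_head (a point): centre of the thumbscrew's red head (17 mm diameter, 10 mm long), 34 mm from the collar's axis towards its -x, half-way up the collar; the screw's 6 mm point reaches into the bore to 7.8 mm from the axis
- cone_centre (a point): centre of a cream cast cone, 42 mm wide at the foot, 60 mm high, standing near the collar; leave alone
- cone_b_centre (a point): centre of a cream cast cone, 38 mm wide at the foot, 62 mm high, standing near the spindle unit; leave alone
- tape_centre (a point): centre of a tan tape roll, 93 mm diameter, 24 mm high, lying near the collar; leave alone
Mind the look-alikes: they are no part of the job. There is more than one size of the block; the one meant has the size given above.

How it is judged:
By the outcome, as a careful person would: the job done as asked, in the order asked, and still so for the second after the job is handed in, while the arm keeps its last pose, push and grip.
It also fails if it takes over 72 s, if anything falls off the work surface, if the arm or the gripper's body presses on something with over 40 N, if the wrist force passes 120 N, or if a joint passes its speed limit or range.

## Robot

A 6-joint arm with a two-finger parallel gripper is mounted at the origin on a cart in front of the work surface, level with it; the furniture and walls round the work are solid. World frame = base frame: x ahead of the robot, y to its left, z up, the work surface at z = 0. Lengths are in mm, angles in degrees, forces in N, time in s.
With the tool pointing down it reaches from about 300 to 775 mm from the base axis. Payload 14.6 kg.
Tool frame: the origin (TCP) lies on the centre line of the jaws, within the pads' length; the fingertips stand 19 mm ahead of it and the grasp point (between the pads) is the TCP (finger_overhang is the distance from the TCP to the fingertips, in mm); z points along the fingers, y is the line along which they close (so a half turn about z gives the same grasp; the last joint's range is limited). The gripper opens to 94 mm and grips with 3 to 60 N. Pads are 16 mm wide; open, the fingers measure 119 mm over their backs; the gripper's body (75 mm by 177 mm) begins 78 mm behind the grasp point.
Start: joints at [-3.816, 17.183, 87.147, -0, 75.671, -3.816], TCP at [549.99, -0.002, 224.446] pointing down, gripper open.
Joint ranges: [-173.82, 173.82], [-45.26, 126.66], [13.44, 144.39], [-59.66, 239.66], [0, 175.72], [-146.38, 146.38]. Speed limits (degrees/s): [127.2, 127.2, 147.25, 180, 180, 180].

## Interface

Orientations are given as [roll, pitch, yaw] about the fixed x, y, z axes, in that order (R = Rz(yaw) Ry(pitch) Rx(roll)).
In Python, from workcell import * gives the robot as it stands.
- The arm moves only by the tool send_rows, never from a script. Its argument "deltas" is a list of rows, each an object of numbers: "jaw": the opening in per cent of the stroke, from 0 (shut) to 100 (fully open); "dx", "dy", "dz": the shift along the tool's x, y, z in cm; "spin": the turn about the tool's z in rad. A call has 1 to 12 rows; each row is the pose to reach, as a shift and turn from the pose commanded when the call began, along the tool's axes at that moment; what a row does not reach only later rows make up. A row lasts 1/10 s, in which the tool goes at most 50 mm and 8.59 degrees, less where a joint would pass 70% of its speed; a pose out of reach is approached as far as the arm can. A call with a gripper value outside its range is refused whole. The fingers move at their own pace and stop on an object; "grip_force" is the grip in N (left out, the last holds). Time passes only in rows, so rows that repeat a pose let the fingers close. It gives the time, the measured TCP pose, the force, the opening and the grip force at its end, in the units of the state.
- get_obs(): the state, without advancing time (a new reading comes with each control period).
- read_camera(name): name is "scene" or "side" or "wrist"; returns a dict with "frame" (400x640x3 uint8, red, green, blue), "fx", "fy", "cx", "cy" (pixels), "R" (3x3) and "t" (3): a world point X has camera coordinates R X + t. Camera axes: x right, y down, z forward; pixel columns grow to the right and rows downward; lengths in mm; the calibration is good to about 2 mm. The wrist camera is an equidistant fisheye: a pixel r from the principal point sees the ray r / f radians off the axis. A picture is of the moment at which its call begins. There is no depth.
- job_done(): hands the job in; it is judged then, once.
The state is a dict: "t": time; "joint_pos": joint angles; "qd": joint speeds; "effort": joint torques, N m; "tcp_pos": TCP position; "ee_rot": TCP orientation; "force": force on the tool from outside, world axes, zero at the start; "torque": the same for the moment, N m; "opening": finger opening in mm; "grasp_force": force on a finger pad.
Only numpy, scipy, OpenCV 4.12 (cv2) and the standard library are available. Lean on these libraries where they do the work, as an engineer would, in place of code of your own. Each camera call takes 0.05 s, during which the arm holds its last target. There are 200 camera calls.

## Working session

There is one attempt and no reset: what is moved stays moved. The work goes in short steps, Python scripts to look and compute and a tool call to move; the robot and the scene stay as the last step left them, time stands still between calls to the robot, and variables do not carry over. Pictures are saved under pics/ and viewed, at most 10 in all, crops included, and the job is handed in when it is done.

Besides the shell and the picture viewer there is one more tool, called as name(argument=value, ...), one argument or row to a line, values as JSON. send_rows: Moves the arm, as the interface text tells. Its arguments: {"type":"object","properties":{"deltas":{"type":"array"},"grip_force":{"type":"number"}},"required":["deltas"]}

```bash
mkdir -p pics
cat > h.py <<'E'
from workcell import *
import numpy as np, cv2
def snap(n,f):
    c=read_camera(n); cv2.imwrite('pics/'+f,cv2.cvtColor(c['frame'],cv2.COLOR_RGB2BGR)); return c
def ray(c,u,v,fish=False):
    R=np.array(c['R']);t=np.array(c['t'])
    x=(u-c['cx'])/c['fx'];y=(v-c['cy'])/c['fy']
    if fish:
        r=np.hypot(x,y);s=np.sin(r)/r if r>1e-9 else 1;d=np.array([x*s,y*s,np.cos(r)])
    else: d=np.array([x,y,1.])
    return -R.T@t,R.T@d
def onz(c,u,v,z,fish=False):
    o,d=ray(c,u,v,fish);return o+d*(z-o[2])/d[2]
def proj(c,X,fish=False):
    p=np.array(c['R'])@np.array(X,float)+np.array(c['t'])
    if fish:
        r=np.hypot(p[0],p[1]);th=np.arctan2(r,p[2]);k=th/max(r,1e-9);return c['cx']+c['fx']*p[0]*k,c['cy']+c['fy']*p[1]*k
    return c['cx']+c['fx']*p[0]/p[2],c['cy']+c['fy']*p[1]/p[2]
E
python3 - <<'E'
from h import *
import pickle
cs={n:snap(n,n+'0.png') for n in('scene','side','wrist')}
pickle.dump(cs,open('c0.pkl','wb'))
for n,c in cs.items(): print(n,c['fx'],c['cx'],c['cy'],np.round(-np.array(c['R']).T@c['t']),np.round(np.array(c['R']),2).tolist())
o=get_obs();print(o)
a=[cv2.imread('pics/%s0.png'%n) for n in('scene','side','wrist')]
E
```

```text
scene 391.0753950382851 319.2460206206378 200.15611410745774 [-789.  808.  894.] [[-0.52, -0.85, -0.01], [-0.41, 0.26, -0.87], [0.75, -0.45, -0.49]]
side 373.03602005130506 321.8354361851447 205.75662265106322 [-127. -839.  842.] [[0.82, -0.57, -0.02], [-0.33, -0.46, -0.83], [0.46, 0.69, -0.56]]
wrist 309.70691628693146 319.6824032892216 201.64028867661267 [551.  79. 383.] [[1.0, 0.0, -0.0], [0.0, -0.96, 0.27], [-0.0, -0.27, -0.96]]
{'t': 0.15, 'joint_pos': array([-3.81492877e+00,  1.72084426e+01,  8.71699894e+01, -6.84474610e-04,
        7.56705636e+01, -3.81608561e+00]), 'qd': array([-0.08503539, -0.0355678 , -0.13814452, -0.03107156,  0.03256477,
        0.01740868]), 'effort': array([-2.50185103e-04, -5.31960297e+01, -3.52822959e+01,  7.07691838e-02,
        2.35654798e-02, -3.66386917e-05]), 'tcp_pos': array([5.49829523e+02, 1.48279524e-02, 2.24031252e+02]), 'ee_rot': array([-1.79951069e+02, -2.59929334e-03,  9.00013254e+01]), 'force': array([ 0.59485743, -0.02094993,  0.52053323]), 'torque': array([-0.01316638, -0.03640096, -0.00734939]), 'grasp_force': 0.0, 'opening': 94.38901869791749}
```

View pics/scene0.png

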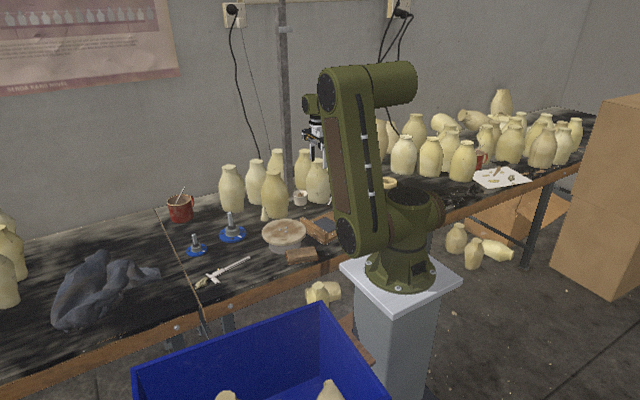

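View pics/wrist0.png

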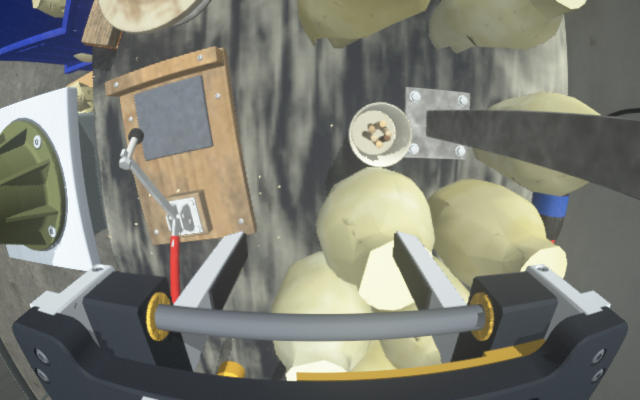

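The scene shows two blue-flange units on the robot's left, a smaller one at (196,245) and a larger one at (233,232). The wrist view is mostly jars and a toggle board, with a possible brass object at (232,370). The collar should show in the side view.

View pics/side0.png

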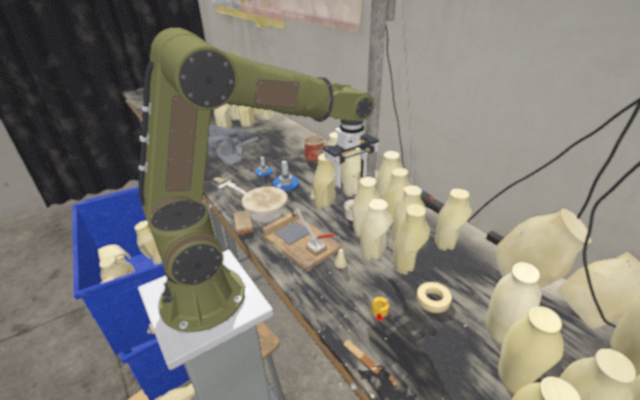

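Run:
```python
from h import *
import pickle
cs=pickle.load(open('c0.pkl','rb'))
c=cs['scene']
for uv in((196,252),(233,239),(225,285),(283,235)): print(uv,onz(c,*uv,6).round())
print(onz(cs['wrist'],232,370,30,True).round())
```

```text
(196, 252) [483. 584.   6.]
(233, 239) [490. 434.   6.]
(225, 285) [246. 554.   6.]
(283, 235) [409. 253.   6.]
[ 405. -310.   30.]
```

Side view: the collar is at (381,307) with its red screw at (379,317), a cone at (340,260) and the tape roll at (434,297). The two blue units are at (286,184) and (264,171). Candidates:
- **Spindle:** scene (233,235) large or (196,248) small.
- **Collar:** side (381,307) is the only brass ring. The tape roll at (434,297) is tan and bigger.

I'll check both in one close crop.

Run:
```python
from h import *
import pickle
cs=pickle.load(open('c0.pkl','rb'))
a=cv2.imread('pics/scene0.png')[195:265,170:290]; b=cv2.imread('pics/side0.png')[240:325,320:440];d=cv2.imread('pics/side0.png')[150:200,240:330]
A=cv2.resize(a,(480,280),interpolation=2);B=cv2.resize(b,(480,340),interpolation=2);D=cv2.resize(d,(320,178),interpolation=2)
o=np.zeros((600,800,3),np.uint8);o[:260,:480]=A[:260];o[260:600,:480]=B;o[:178,480:]=D
cv2.imwrite('pics/crop1.png',o)
for n in('scene','side'):
    f=cs[n]['frame'].astype(int);m=((f[...,2]-f[...,0])>60).astype(np.uint8)
    k,l,s,ce=cv2.connectedComponentsWithStats(m)
    for i in range(1,k):
        if 60<s[i][4]<3000:
            x,y,w,h,_=s[i]; print(n,s[i],ce[i].round(1),onz(cs[n],x,y+h/2,6).round(),onz(cs[n],x+w,y+h/2,6).round())
f=cs['side']['frame'].astype(int)
m=(f[...,0]>150)&(f[...,1]<60)&(f[...,2]<60);m[:290]=0
ys,xs=np.nonzero(m);print('red',xs.mean(),ys.mean(),len(xs),onz(cs['side'],xs.mean(),ys.mean(),15).round())
print('collar',onz(cs['side'],381,307,15).round(),onz(cs['side'],340,262,20).round(),onz(cs['side'],434,298,12).round())
```

```text
scene [219 229  23  13 108] [227.1 236.9] [544. 473.   6.] [494. 394.   6.]
scene [186 247  18  10  69] [192.7 252.3] [503. 616.   6.] [467. 558.   6.]
side [255 167  17  10  81] [263.4 172. ] [458. 590.   6.] [521. 543.   6.]
side [280 176  19  15 121] [290.9 184.3] [501. 431.   6.] [568. 381.   6.]
red 378.9 317.05 20 [ 365. -366.   15.]
collar [ 393. -343.   15.] [ 406. -134.   20.] [ 541. -405.   12.]
```

View pics/crop1.png

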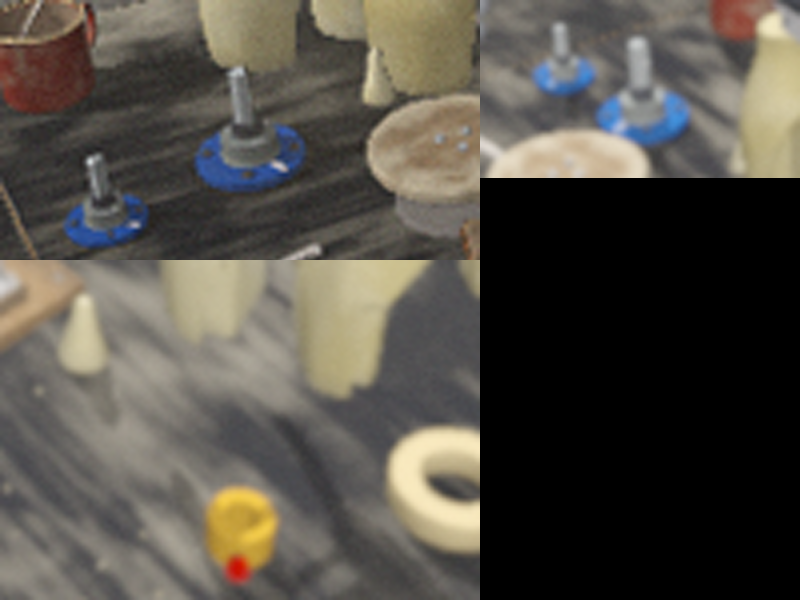

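The large unit at about (515,434), with the 110 mm flange, is the one meant. The collar is near (390,-343) with its screw toward the robot. The flat comes first, so I'll move near the spindle for a close wrist look.

send_rows(
  deltas=[
    {"dz": -4,"jaw": 100},
    {"dz": -8},
    {"dx": 5,"dy": -1,"dz": -8},
    {"dx": 10,"dy": -2,"dz": -8},
    {"dx": 15,"dy": -3,"dz": -8},
    {"dx": 20,"dy": -3.5,"dz": -8},
    {"dx": 25,"dy": -3.5,"dz": -8},
    {"dx": 30,"dy": -3.5,"dz": -8},
    {"dx": 33,"dy": -3.5,"dz": -8},
    {"dx": 33,"dy": -3.5,"dz": -8},
    {"dx": 33,"dy": -3.5,"dz": -8},
  ],
)

```text
schema error: expected keys jaw, dx, dy, dz, spin
```

Run:
```python
from h import *
import pickle
c=snap('wrist','w1.png');pickle.dump(c,open('c1.pkl','wb'))
o=get_obs();print(o['t'],o['tcp_pos'],o['ee_rot'])
f=c['frame'].astype(int)
m=((f[...,2]-f[...,0])>60).astype(np.uint8)
k,l,s,ce=cv2.connectedComponentsWithStats(m)
for i in range(1,k):
    if s[i][4]>150: print(s[i],ce[i].round(1),onz(c,*ce[i],12,True).round(1))
```

```text
0.2 [5.49871166e+02 9.00717877e-03 2.24119980e+02] [-1.79962539e+02 -1.31941290e-03  9.00025638e+01]
[   0    0   72   56 2273] [24.7 25.9] [ 31.6 294.   12. ]
[ 64  61  28  12 192] [74.5 65.7] [182.6 185.1  12. ]
[541 195  28  22 503] [554.3 205.5] [915.8 -31.3  12. ]
```

View pics/w1.png

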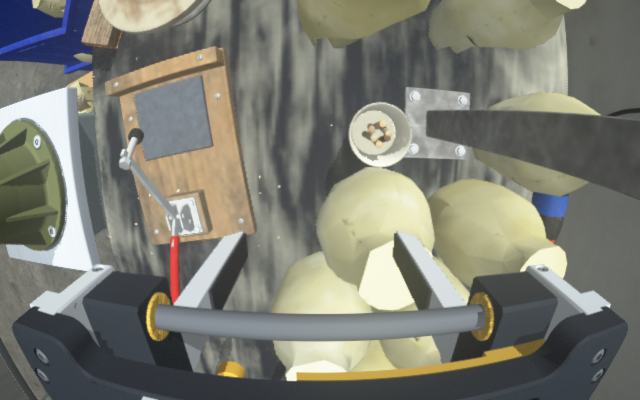

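The call was refused because every key is required, so the arm didn't move and this picture matches the earlier wrist view. Resending with full rows.

send_rows(
  deltas=[
    {"jaw": 100,"dx": 0,"dy": 0,"dz": -4,"spin": 0},
    {"jaw": 100,"dx": 0,"dy": 0,"dz": -8,"spin": 0},
    {"jaw": 100,"dx": 5,"dy": -1,"dz": -8,"spin": 0},
    {"jaw": 100,"dx": 10,"dy": -2,"dz": -8,"spin": 0},
    {"jaw": 100,"dx": 15,"dy": -3,"dz": -8,"spin": 0},
    {"jaw": 100,"dx": 20,"dy": -3.5,"dz": -8,"spin": 0},
    {"jaw": 100,"dx": 25,"dy": -3.5,"dz": -8,"spin": 0},
    {"jaw": 100,"dx": 30,"dy": -3.5,"dz": -8,"spin": 0},
    {"jaw": 100,"dx": 33,"dy": -3.5,"dz": -8,"spin": 0},
    {"jaw": 100,"dx": 33,"dy": -3.5,"dz": -8,"spin": 0},
    {"jaw": 100,"dx": 33,"dy": -3.5,"dz": -8,"spin": 0},
  ],
)

```text
t: 1.3
tcp_pos: [514.8, 330.2, 303.9]
ee_rot: [-180.0, 0.0, 90.1]
force: [0.7, -0.4, -0.1]
opening: 93.9
grasp_force: 0.0
```

Run:
```python
from h import *
import pickle
c=snap('wrist','w2.png');pickle.dump(c,open('c1.pkl','wb'))
o=get_obs();print(o['t'],o['tcp_pos'],o['ee_rot'])
f=c['frame'].astype(int)
m=((f[...,2]-f[...,0])>60).astype(np.uint8)
k,l,s,ce=cv2.connectedComponentsWithStats(m)
for i in range(1,k):
    if s[i][4]>150: print(s[i],ce[i].round(1),onz(c,*ce[i],12,True).round(1))
```

```text
1.35 [515.04261829 329.40318631 304.22006944] [-1.79979078e+02  2.32849701e-02  8.99923383e+01]
[    0     0   142   194 18320] [64.6 92.4] [ 40.  491.3  12. ]
[284   0  52  31 801] [310.4  15.4] [500.7 561.7  12. ]
[ 292   70   76   75 2965] [330.2 106.5] [529.5 423.6  12. ]
```

View pics/w2.png

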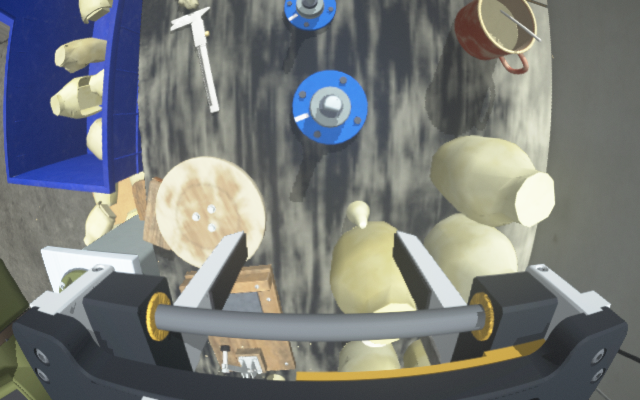

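The wrist view shows the flange at (330,107) with the shaft top near (332,102) and the white mark at (301,118). The cone by the spindle is at (357,213). I'll fit the circle and mark.

Run:
```python
from h import *
import pickle
from scipy.optimize import least_squares
c=pickle.load(open('c1.pkl','rb'))
f=c['frame'].astype(int)
m=((f[...,2]-f[...,0])>50).astype(np.uint8);m[:, :280]=0;m[:60]=0;m[160:]=0
cn=max(cv2.findContours(m,cv2.RETR_EXTERNAL,cv2.CHAIN_APPROX_NONE)[0],key=len)
h=cv2.convexHull(cn)[:,0]
P=np.array([onz(c,*p,12,True)[:2] for p in h])
r=least_squares(lambda q:np.hypot(*(P-q[:2]).T)-q[2],[530,424,55],loss='soft_l1');print(r.x.round(1),np.abs(r.fun).max())
w=(f.min(2)>170);w[:,:288]=0;w[:,312:]=0;w[:105]=0;w[135:]=0
ys,xs=np.nonzero(w);M=onz(c,xs.mean(),ys.mean(),12,True);print(len(xs),xs.mean(),ys.mean(),M)
d=r.x[:2]-M[:2];print('dist',np.hypot(*d),'block yaw',np.degrees(np.arctan2(d[1],d[0])))
print('red cone', onz(c,357,222,5,True), 'proj top',proj(c,[*r.x[:2],108],True))
cv2.imwrite('pics/shaft.png',cv2.resize(cv2.cvtColor(c['frame'][60:155,285:380],cv2.COLOR_RGB2BGR),(570,570),interpolation=cv2.INTER_CUBIC))
```

```text
[528.8 423.5  55. ] 0.42511569037949215
67 301.4029850746269 116.3731343283582 [488.08633489 409.23986856  12.        ]
dist 43.09645681540119 block yaw 19.28604538894987
red cone [573.61412158 246.4312801    5.        ] proj top (np.float64(332.21446381089237), np.float64(104.05166428867707))
```

View pics/shaft.png

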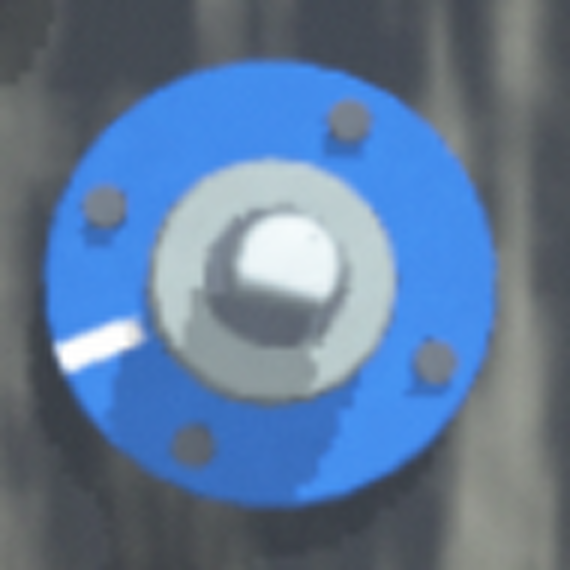

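Blue flange centre fits at (528.8,423.5) with radius 55.0, so it is the right size. The white mark lies toward 199.3°. The shaft-top chord from (240,275) to (335,300) suggests the flat faces about 255°, 56° CCW of the mark and within the stated range. Next I'll align the jaws to it and feel it.

send_rows(
  deltas=[
    {"jaw": 100,"dx": 1.1,"dy": 0.2,"dz": 0,"spin": -0.15},
    {"jaw": 100,"dx": 2.2,"dy": 0.4,"dz": 1,"spin": -0.3},
    {"jaw": 100,"dx": 3.3,"dy": 0.6,"dz": 2,"spin": -0.45},
    {"jaw": 100,"dx": 4.4,"dy": 0.8,"dz": 3,"spin": -0.6},
    {"jaw": 100,"dx": 5.5,"dy": 0.9,"dz": 4,"spin": -0.75},
    {"jaw": 100,"dx": 6.6,"dy": 1.1,"dz": 5,"spin": -0.9},
    {"jaw": 100,"dx": 7.7,"dy": 1.2,"dz": 6,"spin": -1.05},
    {"jaw": 100,"dx": 8.8,"dy": 1.3,"dz": 7,"spin": -1.2},
    {"jaw": 90,"dx": 9.57,"dy": 1.44,"dz": 8,"spin": -1.309},
    {"jaw": 75,"dx": 9.57,"dy": 1.44,"dz": 10,"spin": -1.309},
    {"jaw": 60,"dx": 9.57,"dy": 1.44,"dz": 12,"spin": -1.309},
  ],
  grip_force=10,
)

```text
t: 2.45
tcp_pos: [530.1, 424.4, 184.3]
ee_rot: [180.0, 0.0, 164.9]
force: [0.2, -0.6, 0.0]
opening: 73.2
grasp_force: 0.0
```

Run:
```python
from h import *
import pickle
c=snap('wrist','w3.png');pickle.dump(c,open('c3.pkl','wb'))
o=get_obs();print(o['t'],o['tcp_pos'],o['ee_rot'],o['opening'],o['joint_pos'])
print(proj(c,[528.8,423.5,108],True),proj(c,[528.8,423.5,52],True))
```

```text
2.5 [529.22457836 423.65956309 180.30508335] [-1.79804636e+02 -1.53797182e-01  1.64906426e+02] 69.36985099471416 [ 3.55852124e+01  3.59013033e+01  6.60759481e+01 -4.92058424e-03
  7.82713393e+01 -3.93204649e+01]
(np.float64(317.9752619957837), np.float64(215.21912864715415)) (np.float64(318.2608976597722), np.float64(197.21105430664448))
```

View pics/w3.png

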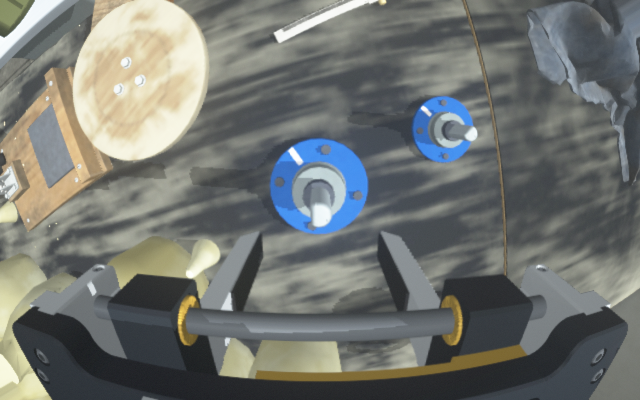

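The shaft stands centred between the open fingers at (318,210), as predicted, and nothing else is near. Descending and closing lightly to feel it.

send_rows(
  deltas=[
    {"jaw": 55,"dx": 0,"dy": 0,"dz": 4,"spin": 0},
    {"jaw": 50,"dx": 0,"dy": 0,"dz": 8,"spin": 0},
    {"jaw": 40,"dx": 0,"dy": 0,"dz": 10,"spin": 0},
    {"jaw": 30,"dx": 0,"dy": 0,"dz": 10,"spin": 0},
    {"jaw": 10,"dx": 0,"dy": 0,"dz": 10,"spin": 0},
    {"jaw": 10,"dx": 0,"dy": 0,"dz": 10,"spin": 0},
    {"jaw": 10,"dx": 0,"dy": 0,"dz": 10,"spin": 0},
    {"jaw": 10,"dx": 0,"dy": 0,"dz": 10,"spin": 0},
    {"jaw": 10,"dx": 0,"dy": 0,"dz": 10,"spin": 0},
    {"jaw": 10,"dx": 0,"dy": 0,"dz": 10,"spin": 0},
  ],
  grip_force=10,
)

```text
t: 3.5
tcp_pos: [530.0, 425.4, 86.7]
ee_rot: [180.0, 0.1, 165.0]
force: [-2.3, -4.9, 6.9]
opening: 17.3
grasp_force: 10.0
```

Run:
```python
from h import *
o=get_obs();print(o)
```

```text
{'t': 3.5, 'joint_pos': array([ 3.56792141e+01,  4.08796140e+01,  7.08393489e+01, -4.81839074e-02,
        6.81825249e+01, -3.92896633e+01]), 'qd': array([ 0.05595915,  0.07388369, -0.01256586, -0.0413269 , -0.05076721,
        0.05707431]), 'effort': array([ 1.90413103e+00, -6.95386505e+01, -3.32323873e+01,  8.27715788e-01,
       -1.24065556e+00,  3.15871113e-02]), 'tcp_pos': array([530.03712417, 425.39446716,  86.70150024]), 'ee_rot': array([1.79952107e+02, 9.70223582e-02, 1.64986706e+02]), 'force': array([-2.27208081, -4.92825779,  6.9121756 ]), 'torque': array([-0.97189605,  0.39590613, -0.00870732]), 'grasp_force': 9.983676412552995, 'opening': 17.336162904259197}
```

The opening settles at 17.3 mm (17.5 across the flat, 22 round), so the flat is between the pads on the side seen. I'll refine the mark direction from the second image before turning.

Run:
```python
from h import *
import pickle
from scipy.optimize import least_squares
c=pickle.load(open('c3.pkl','rb'))
f=c['frame'].astype(int)
m=((f[...,2]-f[...,0])>50).astype(np.uint8);m[:, :260]=0;m[:,380:]=0;m[:130]=0;m[240:]=0
cn=max(cv2.findContours(m,cv2.RETR_EXTERNAL,cv2.CHAIN_APPROX_NONE)[0],key=len)
h=cv2.convexHull(cn)[:,0]
P=np.array([onz(c,*p,12,True)[:2] for p in h])
r=least_squares(lambda q:np.hypot(*(P-q[:2]).T)-q[2],[530,424,55],loss='soft_l1');print(r.x.round(1),np.abs(r.fun).max())
w=(f.min(2)>170);w[:,:282]=0;w[:,306:]=0;w[:140]=0;w[172:]=0
ys,xs=np.nonzero(w);M=onz(c,xs.mean(),ys.mean(),12,True);print(len(xs),xs.mean(),ys.mean(),M)
d=r.x[:2]-M[:2];print('dist',np.hypot(*d),'block yaw',np.degrees(np.arctan2(d[1],d[0])))
```

```text
[528.3 423.8  54.9] 0.4761609274941776
121 295.198347107438 155.88429752066116 [488.04387028 408.54814648  12.        ]
dist 43.088993765001455 block yaw 20.762911007319477
```

send_rows(
  deltas=[
    {"jaw": 10,"dx": 0,"dy": 0,"dz": 0,"spin": 0},
    {"jaw": 10,"dx": 0,"dy": 0,"dz": 0,"spin": 0},
    {"jaw": 10,"dx": -0.04,"dy": 0,"dz": 0,"spin": 0.14},
    {"jaw": 10,"dx": -0.08,"dy": -0.01,"dz": 0,"spin": 0.28},
    {"jaw": 10,"dx": -0.11,"dy": -0.03,"dz": 0,"spin": 0.42},
    {"jaw": 10,"dx": -0.14,"dy": -0.05,"dz": 0,"spin": 0.56},
    {"jaw": 10,"dx": -0.17,"dy": -0.07,"dz": 0,"spin": 0.7},
    {"jaw": 10,"dx": -0.19,"dy": -0.09,"dz": 0,"spin": 0.84},
    {"jaw": 10,"dx": -0.21,"dy": -0.11,"dz": 0,"spin": 0.96},
    {"jaw": 10,"dx": -0.21,"dy": -0.11,"dz": 0,"spin": 0.96},
    {"jaw": 10,"dx": -0.21,"dy": -0.11,"dz": 0,"spin": 0.96},
    {"jaw": 10,"dx": -0.21,"dy": -0.11,"dz": 0,"spin": 0.96},
  ],
  grip_force=30,
)

```text
t: 4.7
tcp_pos: [531.2, 423.7, 86.6]
ee_rot: [180.0, 0.0, 110.0]
force: [-7.8, -7.1, 8.2]
opening: 17.5
grasp_force: 30.0
```

Run:
```python
from h import *
o=get_obs();print(o['t'],o['tcp_pos'],o['ee_rot'],o['force'],o['torque'],o['opening'])
```

```text
4.7 [531.16707526 423.66053023  86.64297415] [1.79989735e+02 2.84498750e-02 1.09990079e+02] [-7.78021765 -7.0870696   8.23678848] [-1.50853991  1.14593334 -0.04885741] 17.513425139434688
```

The shaft now stands at yaw 20° with the pads seated at 17.5 mm. Releasing, rising and backing off so the camera can check the flat against the mark.

send_rows(
  deltas=[
    {"jaw": 40,"dx": -0.21,"dy": 0,"dz": 0,"spin": 0},
    {"jaw": 60,"dx": 0,"dy": 0,"dz": 0,"spin": 0},
    {"jaw": 80,"dx": 0,"dy": 0,"dz": 0,"spin": 0},
    {"jaw": 90,"dx": 0,"dy": 0,"dz": -4,"spin": 0},
    {"jaw": 90,"dx": 0,"dy": 0,"dz": -8,"spin": 0},
    {"jaw": 90,"dx": 0,"dy": 0,"dz": -12,"spin": 0},
    {"jaw": 90,"dx": -3,"dy": -1,"dz": -16,"spin": 0},
    {"jaw": 90,"dx": -6,"dy": -2,"dz": -19,"spin": 0},
    {"jaw": 90,"dx": -8.4,"dy": -3,"dz": -22,"spin": 0},
    {"jaw": 90,"dx": -8.4,"dy": -3,"dz": -22,"spin": 0},
    {"jaw": 90,"dx": -8.4,"dy": -3,"dz": -22,"spin": 0},
  ],
)

```text
t: 5.8
tcp_pos: [531.8, 334.8, 304.9]
ee_rot: [179.9, -0.0, 110.0]
force: [-0.8, 0.4, -1.1]
opening: 84.7
grasp_force: 0.0
```

Run:
```python
from h import *
import pickle
c=snap('wrist','w4.png');pickle.dump(c,open('c4.pkl','wb'))
o=get_obs();print(o['t'],o['tcp_pos'],o['ee_rot'],o['force'])
A=np.array([528.8,423.4,108]);u,v=proj(c,A,True);print(u,v)
# overhead rectification at z=108, 10px/mm, and z=12
def rect(z,half,s):
    g=np.linspace(-half,half,2*half*s);mx=np.zeros((len(g),)*2,np.float32);my=mx.copy()
    for i,y in enumerate(g[::-1]):
        for j,x in enumerate(g): mx[i,j],my[i,j]=proj(c,[A[0]+x,A[1]+y,z],True)
    return cv2.remap(cv2.cvtColor(c['frame'],cv2.COLOR_RGB2BGR),mx,my,cv2.INTER_CUBIC)
a=rect(108,20,10);b=rect(12,60,4)
b=cv2.resize(b,(400,400))
cv2.line(b,(200,200),(int(200-200*np.cos(np.radians(20))),int(200+200*np.sin(np.radians(20)))),(0,0,255),1)
cv2.line(a,(200,200),(int(200-200*np.cos(np.radians(20))),int(200+200*np.sin(np.radians(20)))),(0,0,255),1)
cv2.imwrite('pics/rect.png',np.hstack([a,b]))
```

```text
5.85 [531.48045107 335.24173666 303.58497131] [-1.79944788e+02  3.70105165e-05  1.10000401e+02] [-0.86026513 -0.54889364 -0.13647921]
343.5320019963995 112.21838910990652
```

View pics/rect.png

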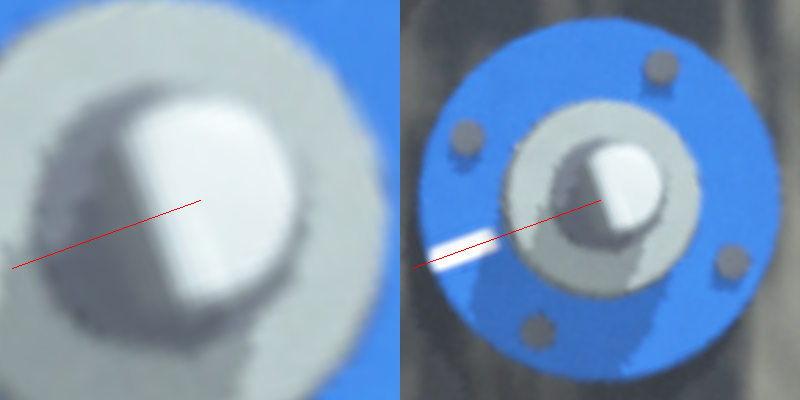

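The left panel shows the flat edge from (125,140) to (185,305), normal at about 200°. The right panel shows the mark at (463,250), at about 200.3°, so the flat faces the mark. Now to the collar.

send_rows(
  deltas=[
    {"jaw": 90,"dx": -2,"dy": -1.2,"dz": -1,"spin": 0},
    {"jaw": 90,"dx": -6,"dy": -3.7,"dz": -2,"spin": 0},
    {"jaw": 90,"dx": -10,"dy": -6.2,"dz": -2,"spin": 0},
    {"jaw": 90,"dx": -14.2,"dy": -8.7,"dz": -2,"spin": 0},
    {"jaw": 90,"dx": -18.4,"dy": -11.3,"dz": -2,"spin": 0.1},
    {"jaw": 90,"dx": -22.6,"dy": -13.9,"dz": -2,"spin": 0.2},
    {"jaw": 90,"dx": -26.8,"dy": -16.5,"dz": -2,"spin": 0.3},
    {"jaw": 90,"dx": -31,"dy": -19,"dz": -2,"spin": 0.4},
    {"jaw": 90,"dx": -35.2,"dy": -21.6,"dz": -2,"spin": 0.5},
    {"jaw": 90,"dx": -39.4,"dy": -24.2,"dz": -2,"spin": 0.6},
    {"jaw": 90,"dx": -43.6,"dy": -26.8,"dz": -2,"spin": 0.7},
    {"jaw": 90,"dx": -47.8,"dy": -29.3,"dz": -2,"spin": 0.8},
  ],
)

```text
t: 7.05
tcp_pos: [419.4, -215.8, 323.2]
ee_rot: [-179.9, -0.0, 64.0]
force: [-0.2, -0.6, -0.1]
opening: 84.5
grasp_force: 0.0
```

```bash
cat > g.py <<'E'
from h import *
def go(x,y,z,ty):  # deltas to reach world TCP & tool-y direction (deg); from measured pose
    o=get_obs();p=o['tcp_pos'];a=np.radians(o['ee_rot'][2]-90)
    tx=np.array([-np.sin(a),np.cos(a)]);tyv=np.array([np.cos(a),np.sin(a)])
    d=np.array([x,y])-p[:2]
    print('t',o['t'],'tcp',p.round(1),'yaw',o['ee_rot'].round(2),'F',np.round(o['force'],1),'T',np.round(o['torque'],2),'open',round(o['opening'],1))
    print('dx %.2f dy %.2f dz %.2f spin %.3f'%(d@tx/10,d@tyv/10,(p[2]-z)/10,-np.radians(ty-np.degrees(a))))
E
python3 -c "
from g import *
go(393,-343,230,-51)"
```

```text
t 7.05 tcp [ 419.4 -215.8  323.2] yaw [-1.7989e+02 -2.0000e-02  6.3990e+01] F [-0.2 -0.6 -0.1] T [-0.02  0.02  0.04] open 84.5
dx -12.59 dy 3.21 dz 9.32 spin 0.436
```

send_rows(
  deltas=[
    {"jaw": 90,"dx": -4,"dy": 1,"dz": 1,"spin": 0.12},
    {"jaw": 90,"dx": -8,"dy": 2,"dz": 3,"spin": 0.24},
    {"jaw": 90,"dx": -12,"dy": 3,"dz": 6,"spin": 0.36},
    {"jaw": 90,"dx": -12.6,"dy": 3.2,"dz": 9.3,"spin": 0.436},
    {"jaw": 90,"dx": -12.6,"dy": 3.2,"dz": 9.3,"spin": 0.436},
    {"jaw": 90,"dx": -12.6,"dy": 3.2,"dz": 9.3,"spin": 0.436},
  ],
)

```text
t: 7.65
tcp_pos: [394.2, -341.1, 231.3]
ee_rot: [-179.9, -0.0, 39.4]
force: [0.3, 0.3, 0.4]
opening: 84.5
grasp_force: 0.0
```

```bash
cat > meas.py <<'E'
from g import *
import pickle,sys
from scipy.optimize import least_squares
c=snap('wrist',sys.argv[1]);pickle.dump(c,open('c5.pkl','wb'))
f=c['frame'].astype(int)
u0,v0=proj(c,[393,-343,15],True);print(u0,v0)
R,G,B=f[...,0],f[...,1],f[...,2]
Y,X=np.mgrid[:400,:640];near=np.hypot(X-u0,Y-v0)<90
ye=((R-B)>70)&(G>70)&near&(Y<275); re=(R>130)&(G<70)&(B<70)&near
ys,xs=np.nonzero(re);print('red',len(xs),xs.mean(),ys.mean());H=onz(c,xs.mean(),ys.mean(),15,True);print(H)
cn=max(cv2.findContours(ye.astype(np.uint8),cv2.RETR_EXTERNAL,cv2.CHAIN_APPROX_NONE)[0],key=len)
x,y,w,h=cv2.boundingRect(cn);print('brass',x,y,w,h)
hp=cv2.convexHull(cn)[:,0].astype(float)
# fit silhouette of cylinder r24,z0..30
th=np.linspace(0,2*np.pi,90,endpoint=False)
def sil(q):
    pts=np.array([proj(c,[q[0]+24*np.cos(t),q[1]+24*np.sin(t),z],True) for z in(0,30) for t in th],np.float32)
    return cv2.convexHull(pts)
res=least_squares(lambda q:[cv2.pointPolygonTest(sil(q),(float(a),float(b)),True) for a,b in hp],onz(c,x+w/2,y+h/2,15,True)[:2],loss='soft_l1',diff_step=1e-3)
C=res.x;print('collar',C.round(1),'resid',np.abs(res.fun).max().round(2))
d=H[:2]-C;print('dist',np.hypot(*d),'screw dir',np.degrees(np.arctan2(d[1],d[0]))%360)
s=np.degrees(np.arctan2(d[1],d[0]))
go(C[0],C[1],float(sys.argv[2]),s+90-360 if s>0 else s+90)
E
python3 meas.py w5.png 20
```

```text
320.50570619983483 182.3486180130169
red 95 322.5052631578947 208.8736842105263
[ 368.02232991 -366.85417164   15.        ]
brass 300 162 40 43
collar [ 392.8 -341.7] resid 0.84
dist 35.27751285683468 screw dir 225.49476561607167
t 7.7 tcp [ 394.5 -341.2  232.5] yaw [ 1.7997e+02 -1.0000e-02  3.9380e+01] F [-0.2  0.   0.6] T [ 0.02  0.05 -0.01] open 85.0
dx -0.17 dy -0.07 dz 21.25 spin -0.107
```

send_rows(
  deltas=[
    {"jaw": 90,"dx": -0.15,"dy": -0.07,"dz": 4,"spin": -0.1},
    {"jaw": 90,"dx": -0.15,"dy": -0.07,"dz": 8,"spin": -0.105},
    {"jaw": 90,"dx": -0.15,"dy": -0.07,"dz": 11,"spin": -0.105},
    {"jaw": 90,"dx": -0.15,"dy": -0.07,"dz": 11,"spin": -0.105},
    {"jaw": 90,"dx": -0.15,"dy": -0.07,"dz": 11,"spin": -0.105},
  ],
)

```text
t: 8.2
tcp_pos: [393.1, -342.3, 123.6]
ee_rot: [179.9, -0.0, 45.3]
force: [1.1, -0.2, -0.3]
opening: 84.3
grasp_force: 0.0
```

```bash
python3 meas.py w6.png 22
```

```text
319.61895689598055 206.1335425873384
red 152 319.0986842105263 240.91447368421052
[ 368.69534812 -366.92272045   15.        ]
brass 291 176 56 61
collar [ 392.9 -341.8] resid 1.07
dist 34.91552237522546 screw dir 226.11098023401232
t 8.25 tcp [ 393.3 -342.6  124.1] yaw [179.8   -0.    45.28] F [ 0.1 -0.7  0.2] T [-0.    0.1  -0.04] open 84.8
dx 0.04 dy -0.09 dz 10.21 spin -0.014
```

send_rows(
  deltas=[
    {"jaw": 90,"dx": 0.04,"dy": -0.08,"dz": 4,"spin": -0.014},
    {"jaw": 90,"dx": 0.04,"dy": -0.08,"dz": 8,"spin": -0.014},
    {"jaw": 80,"dx": 0.04,"dy": -0.08,"dz": 10.2,"spin": -0.014},
    {"jaw": 65,"dx": 0.04,"dy": -0.08,"dz": 10.2,"spin": -0.014},
    {"jaw": 40,"dx": 0.04,"dy": -0.08,"dz": 10.2,"spin": -0.014},
    {"jaw": 40,"dx": 0.04,"dy": -0.08,"dz": 10.2,"spin": -0.014},
    {"jaw": 40,"dx": 0.04,"dy": -0.08,"dz": 10.2,"spin": -0.014},
    {"jaw": 40,"dx": 0.04,"dy": -0.08,"dz": 10.2,"spin": -0.014},
    {"jaw": 40,"dx": 0.04,"dy": -0.08,"dz": 10.2,"spin": -0.014},
  ],
  grip_force=30,
)

```text
t: 9.15
tcp_pos: [392.4, -341.9, 20.6]
ee_rot: [179.9, -0.0, 46.0]
force: [0.1, 2.5, 8.3]
opening: 48.7
grasp_force: 30.0
```

```bash
python3 -c "
from g import *
go(528.85,423.4,345,-70)"
```

```text
t 9.15 tcp [ 392.4 -341.9   20.6] yaw [179.89  -0.    46.01] F [0.1 2.5 8.3] T [0.24 0.06 0.03] open 48.7
dx 64.54 dy -43.33 dz -32.44 spin 0.454
```

send_rows(
  deltas=[
    {"jaw": 40,"dx": 0,"dy": 0,"dz": -2,"spin": 0},
    {"jaw": 40,"dx": 0,"dy": 0,"dz": -5,"spin": 0},
    {"jaw": 40,"dx": 0,"dy": 0,"dz": -9,"spin": 0},
    {"jaw": 40,"dx": 0,"dy": 0,"dz": -13,"spin": 0},
    {"jaw": 40,"dx": 0,"dy": 0,"dz": -17,"spin": 0},
    {"jaw": 40,"dx": 0,"dy": 0,"dz": -21,"spin": 0},
    {"jaw": 40,"dx": 0,"dy": 0,"dz": -25,"spin": 0},
    {"jaw": 40,"dx": 0,"dy": 0,"dz": -29,"spin": 0},
    {"jaw": 40,"dx": 0,"dy": 0,"dz": -31.5,"spin": 0},
    {"jaw": 40,"dx": 0,"dy": 0,"dz": -31.5,"spin": 0},
    {"jaw": 40,"dx": 0,"dy": 0,"dz": -31.5,"spin": 0},
  ],
)

```text
t: 10.25
tcp_pos: [391.6, -341.2, 333.7]
ee_rot: [-180.0, 0.0, 46.0]
force: [0.0, -1.0, -2.1]
opening: 48.0
grasp_force: 30.0
```

Run:
```python
from g import *
import pickle
c=snap('wrist','w7.png');pickle.dump(c,open('c7.pkl','wb'))
o=get_obs();p=o['tcp_pos']
f=c['frame'].astype(int);R,G,B=f[...,0],f[...,1],f[...,2]
Y,X=np.mgrid[:400,:640];re=(R>130)&(G<70)&(B<70)&(abs(X-320)<80)&(Y>200)
ys,xs=np.nonzero(re);H=onz(c,xs.mean(),ys.mean(),p[2]-6,True);print('red',len(xs),xs.mean(),ys.mean(),H)
d=H[:2]-p[:2];print(np.hypot(*d),np.degrees(np.arctan2(d[1],d[0]))%360, 'tool -x dir',(o['ee_rot'][2]+180)%360)
go(528.85,423.4,335,-70)
```

```text
red 288 319.0416666666667 306.2013888888889 [ 365.51292863 -368.1998573   326.91983837]
37.549671893588986 226.1847437798457 tool -x dir 226.0001239163231
t 10.3 tcp [ 391.5 -341.1  332.9] yaw [-179.88   -0.     46.  ] F [-0.1 -0.3 -2.4] T [ 0.02  0.02 -0.01] open 48.1
dx 64.53 dy -43.23 dz -0.21 spin 0.454
```

Collar held (48 mm opening, about 2 N weight), screw along tool −x. Carrying it over at 0.33 m.

send_rows(
  deltas=[
    {"jaw": 40,"dx": 1.5,"dy": -1,"dz": 0,"spin": 0},
    {"jaw": 40,"dx": 5,"dy": -3.3,"dz": 0,"spin": 0},
    {"jaw": 40,"dx": 9,"dy": -6,"dz": 0,"spin": 0},
    {"jaw": 40,"dx": 13,"dy": -8.7,"dz": 0,"spin": 0.05},
    {"jaw": 40,"dx": 17,"dy": -11.4,"dz": 0,"spin": 0.1},
    {"jaw": 40,"dx": 21,"dy": -14.1,"dz": 0,"spin": 0.15},
    {"jaw": 40,"dx": 25,"dy": -16.8,"dz": 0,"spin": 0.2},
    {"jaw": 40,"dx": 29,"dy": -19.4,"dz": 0,"spin": 0.25},
    {"jaw": 40,"dx": 33,"dy": -22.1,"dz": 0,"spin": 0.3},
    {"jaw": 40,"dx": 37,"dy": -24.8,"dz": 0,"spin": 0.35},
    {"jaw": 40,"dx": 41,"dy": -27.5,"dz": 0,"spin": 0.4},
    {"jaw": 40,"dx": 45,"dy": -30.2,"dz": 0,"spin": 0.45},
  ],
)

```text
t: 11.5
tcp_pos: [486.1, 194.8, 333.4]
ee_rot: [-180.0, 0.1, 20.1]
force: [0.1, -0.2, -1.8]
opening: 48.0
grasp_force: 30.0
```

```bash
python3 -c "
from g import *
go(528.85,423.4,160,-70)"
```

```text
t 11.5 tcp [486.1 194.8 333.4] yaw [-1.7999e+02  9.0000e-02  2.0130e+01] F [ 0.1 -0.2 -1.8] T [-0.04  0.06 -0.  ] open 48.0
dx 11.88 dy -20.00 dz 17.34 spin 0.002
```

send_rows(
  deltas=[
    {"jaw": 40,"dx": 2,"dy": -3.5,"dz": 0,"spin": 0},
    {"jaw": 40,"dx": 4.5,"dy": -7.5,"dz": 0,"spin": 0},
    {"jaw": 40,"dx": 7,"dy": -11.5,"dz": 0,"spin": 0},
    {"jaw": 40,"dx": 9.5,"dy": -15.5,"dz": 0,"spin": 0},
    {"jaw": 40,"dx": 11.3,"dy": -19,"dz": 1,"spin": 0},
    {"jaw": 40,"dx": 11.84,"dy": -20,"dz": 5,"spin": 0},
    {"jaw": 40,"dx": 11.84,"dy": -20,"dz": 9,"spin": 0},
    {"jaw": 40,"dx": 11.84,"dy": -20,"dz": 13,"spin": 0},
    {"jaw": 40,"dx": 11.84,"dy": -20,"dz": 17,"spin": 0},
    {"jaw": 40,"dx": 11.84,"dy": -20,"dz": 17.3,"spin": 0},
    {"jaw": 40,"dx": 11.84,"dy": -20,"dz": 17.3,"spin": 0},
    {"jaw": 40,"dx": 11.84,"dy": -20,"dz": 17.3,"spin": 0},
  ],
)

```text
t: 12.7
tcp_pos: [529.5, 421.3, 163.9]
ee_rot: [-180.0, -0.2, 20.2]
force: [0.3, -0.5, -1.5]
opening: 47.9
grasp_force: 30.0
```

Run:
```python
from g import *
go(528.5,423.25,132,-70)
for n in('scene','side'):
    c=snap(n,n+'8.png')
    f=c['frame'].astype(int);R,G,B=f[...,0],f[...,1],f[...,2]
    u,v=proj(c,[528.85,423.4,150]);Y,X=np.mgrid[:400,:640];near=np.hypot(X-u,Y-v)<25
    ye=((R-B)>70)&(G>80)&near;ys,xs=np.nonzero(ye);print(n,(u,v),'brass',len(xs),xs.mean() if len(xs) else 0,ys.mean() if len(xs) else 0, 'shaft top',proj(c,[528.85,423.4,108]))
w=snap('wrist','w8.png')
```

```text
t 12.7 tcp [529.5 421.3 163.9] yaw [-1.7995e+02 -1.7000e-01  2.0220e+01] F [ 0.3 -0.5 -1.5] T [0.05 0.09 0.02] open 47.9
dx -0.03 dy -0.21 dz 3.19 spin 0.004
scene (np.float64(227.81052054452417), np.float64(202.7525179204869)) brass 94 228.35106382978722 199.38297872340425 shaft top (np.float64(229.10539558012897), np.float64(212.04031542684496))
side (np.float64(283.87460645947493), np.float64(152.54286268955926)) brass 88 281.89772727272725 150.64772727272728 shaft top (np.float64(284.6473985373673), np.float64(161.51607681940357))
```

Run:
```python
from g import *
P=[]
for i in range(4):
    P.append(get_obs()['tcp_pos']); read_camera('scene')
print(np.round(P,2))
go(528.5,423.25,132,-70)
```

```text
[[529.6  421.07 163.46]
 [529.48 420.98 163.07]
 [529.4  420.86 162.64]
 [529.34 420.79 162.29]]
t 13.05 tcp [529.2 420.8 162. ] yaw [-1.7999e+02 -4.0000e-02  2.0210e+01] F [ 0.2 -0.1 -2.4] T [ 0.04  0.06 -0.02] open 48.2
dx 0.02 dy -0.26 dz 3.00 spin 0.004
```

send_rows(
  deltas=[
    {"jaw": 40,"dx": 0.02,"dy": -0.27,"dz": 1.5,"spin": 0.003},
    {"jaw": 40,"dx": 0.02,"dy": -0.27,"dz": 2.5,"spin": 0.003},
    {"jaw": 40,"dx": 0.02,"dy": -0.27,"dz": 2.5,"spin": 0.003},
    {"jaw": 40,"dx": 0.02,"dy": -0.27,"dz": 2.5,"spin": 0.003},
    {"jaw": 40,"dx": 0.02,"dy": -0.27,"dz": 2.5,"spin": 0.003},
    {"jaw": 40,"dx": 0.02,"dy": -0.27,"dz": 2.5,"spin": 0.003},
    {"jaw": 40,"dx": 0.02,"dy": -0.27,"dz": 2.5,"spin": 0.003},
    {"jaw": 40,"dx": 0.02,"dy": -0.27,"dz": 2.5,"spin": 0.003},
  ],
)

```text
t: 13.85
tcp_pos: [528.5, 423.3, 136.7]
ee_rot: [-180.0, -0.0, 20.0]
force: [0.1, 0.2, -2.2]
opening: 48.3
grasp_force: 30.0
```

Run:
```python
from g import *
for i in range(3):
    print(get_obs()['tcp_pos'].round(2)); read_camera('scene')
go(528.5,423.25,128,-70)
```

```text
[528.46 423.31 136.68]
[528.45 423.32 136.62]
[528.44 423.28 136.55]
t 14.0 tcp [528.5 423.3 136.5] yaw [-1.800e+02 -1.000e-02  2.004e+01] F [ 0.2 -0.2 -2. ] T [0.03 0.03 0.01] open 47.9
dx 0.00 dy 0.01 dz 0.85 spin 0.001
```

send_rows(
  deltas=[
    {"jaw": 40,"dx": 0,"dy": 0,"dz": 0.4,"spin": 0},
    {"jaw": 40,"dx": 0,"dy": 0,"dz": 0.7,"spin": 0},
    {"jaw": 40,"dx": 0,"dy": 0,"dz": 1.0,"spin": 0},
    {"jaw": 40,"dx": 0,"dy": 0,"dz": 1.3,"spin": 0},
    {"jaw": 40,"dx": 0,"dy": 0,"dz": 1.6,"spin": 0},
    {"jaw": 40,"dx": 0,"dy": 0,"dz": 1.6,"spin": 0},
    {"jaw": 40,"dx": 0,"dy": 0,"dz": 1.6,"spin": 0},
  ],
)

```text
t: 14.7
tcp_pos: [528.4, 423.3, 120.5]
ee_rot: [180.0, 0.0, 20.0]
force: [-0.9, -0.3, -2.1]
opening: 48.1
grasp_force: 30.0
```

```bash
python3 -c "
from g import *
go(528.5,423.25,112,-70)"
```

```text
t 14.7 tcp [528.4 423.3 120.5] yaw [180.     0.    20.04] F [-0.9 -0.3 -2.1] T [0.08 0.1  0.04] open 48.1
dx 0.00 dy 0.01 dz 0.85 spin 0.001
```

send_rows(
  deltas=[
    {"jaw": 40,"dx": 0,"dy": 0,"dz": 0.3,"spin": 0},
    {"jaw": 40,"dx": 0,"dy": 0,"dz": 0.6,"spin": 0},
    {"jaw": 40,"dx": 0,"dy": 0,"dz": 0.9,"spin": 0},
    {"jaw": 40,"dx": 0,"dy": 0,"dz": 1.2,"spin": 0},
    {"jaw": 40,"dx": 0,"dy": 0,"dz": 1.2,"spin": 0},
    {"jaw": 40,"dx": 0,"dy": 0,"dz": 1.2,"spin": 0},
  ],
)

```text
t: 15.3
tcp_pos: [528.4, 423.3, 108.4]
ee_rot: [-180.0, 0.0, 20.0]
force: [-0.3, -0.0, -1.6]
opening: 48.2
grasp_force: 30.0
```

```bash
python3 -c "
from g import *
go(528.5,423.25,80,-70)"
```

```text
t 15.3 tcp [528.4 423.3 108.4] yaw [-180.      0.     20.04] F [-0.3 -0.  -1.6] T [ 0.1   0.07 -0.04] open 48.2
dx 0.01 dy 0.01 dz 2.84 spin 0.001
```

The screw is past the shaft top without contact, so it is on the flat. Going on down.

send_rows(
  deltas=[
    {"jaw": 40,"dx": 0,"dy": 0,"dz": 0.5,"spin": 0},
    {"jaw": 40,"dx": 0,"dy": 0,"dz": 1.0,"spin": 0},
    {"jaw": 40,"dx": 0,"dy": 0,"dz": 1.5,"spin": 0},
    {"jaw": 40,"dx": 0,"dy": 0,"dz": 2.0,"spin": 0},
    {"jaw": 40,"dx": 0,"dy": 0,"dz": 2.5,"spin": 0},
    {"jaw": 40,"dx": 0,"dy": 0,"dz": 3.0,"spin": 0},
    {"jaw": 40,"dx": 0,"dy": 0,"dz": 3.2,"spin": 0},
    {"jaw": 40,"dx": 0,"dy": 0,"dz": 3.2,"spin": 0},
    {"jaw": 40,"dx": 0,"dy": 0,"dz": 3.2,"spin": 0},
  ],
)

```text
t: 16.2
tcp_pos: [528.5, 423.4, 76.7]
ee_rot: [-180.0, -0.0, 20.0]
force: [1.3, -1.1, -1.9]
opening: 48.5
grasp_force: 30.0
```

```bash
python3 -c "
from g import *
go(528.5,423.25,72.5,-70)"
```

```text
t 16.2 tcp [528.5 423.4  76.7] yaw [-1.800e+02 -2.000e-02  2.005e+01] F [ 1.3 -1.1 -1.9] T [0.03 0.08 0.01] open 48.5
dx -0.01 dy 0.01 dz 0.42 spin 0.001
```

send_rows(
  deltas=[
    {"jaw": 40,"dx": 0,"dy": 0,"dz": 0.15,"spin": 0},
    {"jaw": 40,"dx": 0,"dy": 0,"dz": 0.3,"spin": 0},
    {"jaw": 40,"dx": 0,"dy": 0,"dz": 0.45,"spin": 0},
    {"jaw": 40,"dx": 0,"dy": 0,"dz": 0.6,"spin": 0},
    {"jaw": 40,"dx": 0,"dy": 0,"dz": 0.6,"spin": 0},
    {"jaw": 40,"dx": 0,"dy": 0,"dz": 0.6,"spin": 0},
  ],
  grip_force=40,
)

```text
t: 16.8
tcp_pos: [528.6, 423.4, 72.6]
ee_rot: [-180.0, -0.1, 20.0]
force: [-7.6, -5.4, 15.4]
opening: 48.0
grasp_force: 40.0
```

```bash
python3 -c "
from g import *
go(528.5,423.25,72.5,-70)"
```

```text
t 16.8 tcp [528.6 423.4  72.6] yaw [-1.7999e+02 -7.0000e-02  2.0040e+01] F [-7.6 -5.4 15.4] T [-1.09  1.5  -0.03] open 48.0
dx -0.02 dy 0.01 dz 0.01 spin 0.001
```

Contact came at TCP z = 72.6, the predicted home height, with about 17 N of press. I'll hold to check it's steady, then take a last look.

send_rows(
  deltas=[
    {"jaw": 40,"dx": -0.05,"dy": 0,"dz": 0,"spin": 0},
    {"jaw": 40,"dx": -0.05,"dy": 0,"dz": 0,"spin": 0},
    {"jaw": 40,"dx": -0.05,"dy": 0,"dz": 0,"spin": 0},
    {"jaw": 40,"dx": -0.05,"dy": 0,"dz": 0,"spin": 0},
    {"jaw": 40,"dx": -0.05,"dy": 0,"dz": 0,"spin": 0},
    {"jaw": 40,"dx": -0.05,"dy": 0,"dz": 0,"spin": 0},
    {"jaw": 40,"dx": -0.05,"dy": 0,"dz": 0,"spin": 0},
    {"jaw": 40,"dx": -0.05,"dy": 0,"dz": 0,"spin": 0},
  ],
)

```text
t: 17.6
tcp_pos: [528.5, 423.4, 72.6]
ee_rot: [-180.0, -0.1, 20.0]
force: [-4.4, -4.0, 13.8]
opening: 47.9
grasp_force: 40.0
```

Run:
```python
from g import *
go(528.5,423.25,72.5,-70)
s=snap('scene','s9.png');d=snap('side','d9.png');w=snap('wrist','w9.png')
go(528.5,423.25,72.5,-70)
b=np.radians(200.2)
for n,c in(('scene',s),('side',d),('wrist',w)):
    X=[528.7+34*np.cos(b),423.4+34*np.sin(b),67];fi=n=='wrist'
    f=c['frame'].astype(int);R,G,B=f[...,0],f[...,1],f[...,2];u,v=proj(c,X,fi)
    Y,XX=np.mgrid[:400,:640];m=(R>110)&(G<80)&(B<80)&(np.hypot(XX-u,Y-v)<(40 if fi else 12));ys,xs=np.nonzero(m)
    print(n,'index',np.round([u,v],1),'red',len(xs),xs.mean().round(1) if len(xs) else '',ys.mean().round(1) if len(xs) else '', onz(c,xs.mean(),ys.mean(),67,fi).round(1) if len(xs) else '',np.round(X,1))
I=lambda p:cv2.imread('pics/'+p)
a=cv2.resize(I('s9.png')[175:265,180:290],(440,360),interpolation=2);e=cv2.resize(I('d9.png')[120:210,240:330],(360,360),interpolation=2)
cr=cv2.resize(I('w9.png')[170:370,120:520],(480,240))
o=np.zeros((600,800,3),np.uint8);o[:360,:440]=a;o[:360,440:]=e;o[360:,:480]=cr;cv2.imwrite('pics/fin.png',o)
```

```text
t 17.6 tcp [528.5 423.4  72.6] yaw [-1.7998e+02 -1.3000e-01  2.0040e+01] F [-4.4 -4.  13.8] T [-0.77  0.82  0.02] open 47.9
dx -0.00 dy 0.01 dz 0.01 spin 0.001
t 17.75 tcp [528.5 423.4  72.6] yaw [-1.7998e+02 -1.3000e-01  2.0040e+01] F [-3.1 -4.3 13.2] T [-0.75  0.84  0.04] open 47.7
dx -0.01 dy 0.01 dz 0.01 spin 0.001
scene index [236.1 223.7] red 14 235.0 223.6 [499.3 415.1  67. ] [496.8 411.7  67. ]
side index [280.2 173.3] red 9 278.4 173.7 [489.2 413.2  67. ] [496.8 411.7  67. ]
wrist index [319.5 302.7] red 244 318.9 306.6 [493.8 411.   67. ] [496.8 411.7  67. ]
```

View pics/fin.png

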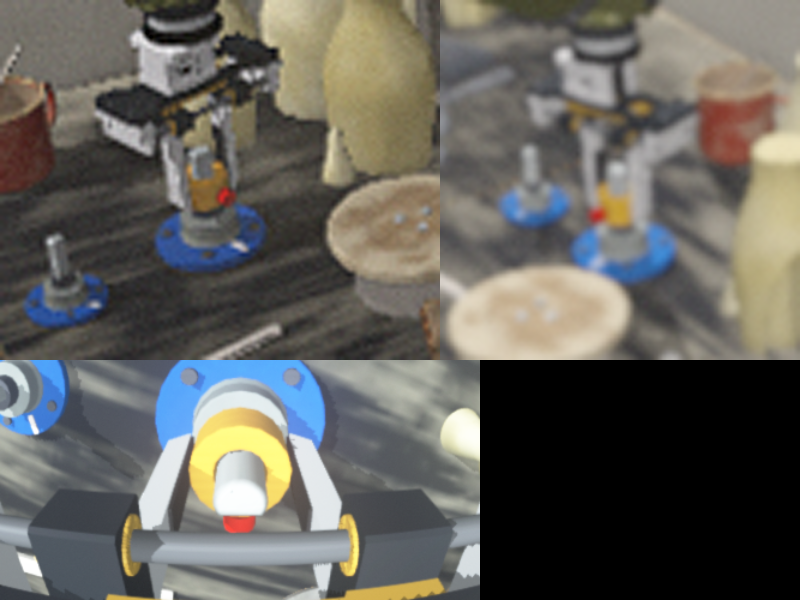

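The views show the collar down on the shoulder at scene-crop (208,185). Its red screw at (225,197) points over the white mark at (240,245), the shaft shows above the collar, and the press is steady at about 13 N. Handing in.

```bash
python3 -c "
from workcell import *
print(job_done())"
```

```text
the job is handed in; nothing more can be done
None
```

The job is handed in, with no verdict returned: I felt the flat and turned it to the white mark, then put the collar home on the shoulder with its red screw over the mark, still gripped at 40 N and pressed down with about 13 N, after about 18 s of the 72 s allowed.

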